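# Set the shaker to speed five and start it

## Robot

A 6-joint arm with a two-finger parallel gripper is mounted at the origin on the work surface. World frame = base frame: x ahead of the robot, y to its left, z up, the work surface at z = 0. Lengths are in m, angles in rad, forces in N, time in s.
With the tool pointing down it reaches from about 0.325 to 1 m from the base axis. Payload 5.1 kg.
Tool frame: the origin (TCP) lies between the finger pads; the fingertips stand 22 mm ahead of it and the grasp point (between the pads) lies 3 mm ahead of it; z points along the fingers, y is the line along which they close (so a half turn about z gives the same grasp; the last joint's range is limited). The gripper opens to 85 mm and grips with 20 to 120 N. Pads are 22 mm wide; open, the fingers measure 114 mm over their backs; the gripper's body (76 mm by 85 mm) begins 54 mm behind the grasp point. The pads swing forward as they close: fully open they stand 13 mm farther back than shut.
Start: joints at [-1.409, 0.124, 1.65, -0, 1.367, -0.083], TCP at [0.158, -0.631, 0.253] pointing down, gripper open.
Joint ranges: [-2.61, 2.61], [-1.02, 2.33], [0.03, 2.71], [-1.35, 4.49], [0.32, 2.68], [-2.91, 2.91]. Speed limits (rad/s): [2.57, 2.57, 3.14, 3.14, 3.14, 3.14].

## Interface

Orientations are given as a rotation vector (axis times angle).
In Python, from bench import get_obs, snapshot, job_done gives the robot as it stands.
- The arm moves only by the shell command python3 -m pendant 'ROWS' [OPENING] [FORCE]. ROWS is a JSON object of lists of equal length, an entry for each row: "dp": the shift along the tool's x, y, z in cm, a list of three; "spin": the turn about the tool's z in degrees. In form: {"dp": [[dx, dy, dz], ...], "spin": [spin, ...]}. A call has 1 to 8 rows; each row is the pose to reach, as a shift and turn from the pose commanded when the call began, along the tool's axes at that moment; what a row does not reach only later rows make up. A row lasts 1/8 s, in which the tool goes at most 62.5 mm and 10.7 degrees, less where a joint would pass 70% of its speed; a pose out of reach is approached as far as the arm can. A call with a gripper value outside its range is refused whole. OPENING is the opening, from 0 (shut) to 1 (fully open), set as the call begins (- or left out, the last holds). The fingers move at their own pace and stop on an object; FORCE is the grip in N (left out, the last holds). Time passes only in rows, so rows that repeat a pose let the fingers close. It gives the time, the measured TCP pose, the force, the opening and the grip force at its end, in the units of the state.
- get_obs(): the state, without advancing time (a new reading comes with each control period).
- snapshot(name): name is "scene" or "top"; returns a dict with "img" (480x640x3 uint8, blue, green, red), "fx", "fy", "cx", "cy" (pixels), "extrinsics" (4x4, takes a point from camera to world coordinates). Camera axes: x right, y down, z forward; pixel columns grow to the right and rows downward; lengths in m; the calibration is good to about 2 mm. A picture is of the moment at which its call begins. There is no depth.
- job_done(): hands the job in; it is judged then, once.
The state is a dict: "clock": time; "q": joint angles; "joint_velocities": joint speeds; "joint_efforts": joint torques, N m; "tool_pos": TCP position; "eef_rot": TCP orientation; "contact_force": force on the tool from outside, world axes, zero at the start; "wrist_torque": the same for the moment, N m; "gripper_width": finger opening in m; "grasp_force": force on a finger pad.
Only numpy, scipy, OpenCV 4.12 (cv2) and the standard library are available. Lean on these libraries where they do the work, as an engineer would, in place of code of your own. Each camera call takes 0.05 s, during which the arm holds its last target. There are 200 camera calls.

## Task

Set the orbital shaker to speed 5 and start it: with a fingertip against the side of the black speed lever, push it clockwise, click by click, until it rests in the fifth click past the off mark (off is the bar-shaped mark, then come seven dots of growing size, so the lever must point at the fifth dot). Then press the start button all the way down and let it come back up. Nothing is to be pinched or picked up, neither the lever nor the dish, bottle and jar standing about, which stay where they are.

Things in the scene. Friction and masses are not known exactly. Their poses are not given: they have to be found in the camera images.
- shaker: Orbital shaker, fixed white box 300 (x) x 340 (y) x 70 mm high; origin at the centre of its underside, x to its back, y to the operator's left, z up. Grey control deck on top at the front, 70 mm up, x -145 to -17 mm: speed lever axis at x -85, y +60 mm, start button at x -85, y -105 mm. Low matted platform at the back, 85 mm up, x +8 to +142 mm.
- speed (a joint): Angle of the speed lever, rad, growing clockwise seen from above. A sprung click every 0.5236 (30 degrees): 0 is off (bar mark), 0.5236 first dot, to 3.665 seventh dot; stops just beyond. Starts in click 0, 1 or 2. Pushed past half-way it snaps on into the next click; short of half-way it falls back. Takes about 3 N sideways, 40 mm from the axis.
- speed_axis (a point): Point on the lever's upright turning axis, level with its top face (108 mm above the bench); x runs along the lever to its tip, z up. Below the lever: a black round hub of 18 mm radius, top 14 mm above the deck, on a bare metal plate of 30 mm radius, 6 mm high. The marks are flat on the deck, 60 mm from the axis.
- lever_mid (a point): Point inside the lever, 34 mm from the axis towards the tip, half-way up (95 mm above the bench); x along the lever to the tip, z up. The lever is a black upright bar 12 mm thick and 26 mm high, from 14 mm behind the axis to 52 mm ahead of it; its lower edge is 12 mm above the deck.
- lever_tip (a point): The pointing end of the lever (thin white line on top), 52 mm from the axis, level with the top face. At off it points 105 degrees counter-clockwise from the shaker's x axis seen from above, at the fifth dot 45 degrees clockwise from it.
- start (a joint): Travel of the start button, m: 0 up, 0.006 fully down; it springs back up. About 5 N presses it fully down.
- start_top (a point): Centre of the top face of the start button, a round grey push button of 30 mm diameter in a black housing on the right of the deck; it is pressed straight down.
- bottle_mid (a point): Centre, half-way up, of a loose amber glass bottle 60 mm in diameter and 115 mm tall, standing on the bench beside the shaker. Leave alone.
- jar_mid (a point): Centre, half-way up, of a loose glass jar 64 mm in diameter and 75 mm tall, standing on the bench on the other side of the shaker. Leave alone.
- dish_mid (a point): Centre, half-way up, of a loose lidded culture dish 90 mm in diameter and 22 mm high, lying on the shaker's platform. Leave alone.
There are look-alikes about, which are no part of the job. Of the things shaped like the part that bears dish_mid, the clear one is meant.

How it is judged:
On the way, in this order (a step that is already met when the one before it is completed fails the run):
1. the lever rests in the fifth click (value of joint speed between 2.498 and 2.738 rad and velocity of joint speed between -0.2 and 0.2 rad/s), for 0.4 s.
2. the start button is pressed down with the lever in the fifth click (value of joint speed between 2.498 and 2.738 rad and value of joint start above 0.0045 m), for 0.05 s.
At the end, for the whole second after the job is handed in: The speed lever stands in the fifth click past off (within 0.12 rad of 2.618), the start button was then pressed at least 4.5 mm and is back up (within 1.5 mm), and the bottle, jar and dish are within 20 mm of where they stood and upright (value of joint speed between 2.498 and 2.738 rad and value of joint start below 0.0015 m and not (distance of bottle_mid from where it was at the start of the episode above 0.02 m or angle between bottle_mid's own z axis and vertical above 0.25 rad) and not (distance of jar_mid from where it was at the start of the episode above 0.02 m or angle between jar_mid's own z axis and vertical above 0.25 rad) and not (distance of dish_mid from where it was at the start of the episode above 0.02 m or angle between dish_mid's own z axis and vertical above 0.25 rad)); the robot touches nothing.
It fails at once if the bottle is disturbed (moved over 20 mm, lifted or tipped) (distance of bottle_mid from where it was at the start of the episode above 0.02 m or angle between bottle_mid's own z axis and vertical above 0.25 rad).
It fails at once if the jar is disturbed (moved over 20 mm, lifted or tipped) (distance of jar_mid from where it was at the start of the episode above 0.02 m or angle between jar_mid's own z axis and vertical above 0.25 rad).
It fails at once if the dish is disturbed (moved over 20 mm, lifted or tipped) (distance of dish_mid from where it was at the start of the episode above 0.02 m or angle between dish_mid's own z axis and vertical above 0.25 rad).
It fails at once if the lever is pinched (the fingers close on it from both sides) instead of pushed (y of the grasp point in the frame of lever_mid between -0.006 and 0.006 m and x of the grasp point in the frame of lever_mid between -0.05 and 0.025 m and z of the grasp point in the frame of lever_mid below 0.024 m and contact force between the fingers and speed above 0.5 N).
It fails at once if the start button is pressed before the lever is in the fifth click (not (value of joint speed between 2.498 and 2.738 rad) and value of joint start above 0.003 m).
It also fails if it takes over 58 s, if anything falls off the work surface, if the arm or the gripper's body presses on something with over 40 N, if the wrist force passes 120 N, or if a joint passes its speed limit or range.

## Working session

There is one attempt and no reset: what is moved stays moved. The work goes in short steps, Python scripts to look and compute and a shell command to move; the robot and the scene stay as the last step left them, time stands still between calls to the robot, and variables do not carry over. Pictures are saved under pics/ and viewed, at most 10 in all, crops included, and the job is handed in when it is done.

```bash
mkdir -p pics; python3 - <<'E'
from bench import *
import cv2,numpy as np
o=get_obs();print({k:np.round(v,3).tolist() for k,v in o.items()})
for n in("scene","top"):
    s=snapshot(n);cv2.imwrite(f"pics/{n}0.png",s["img"]);print(n,s["fx"],s["fy"],s["cx"],s["cy"],np.round(s["extrinsics"],4).tolist())
E
```

```text
{'clock': 0.0, 'q': [-1.409, 0.125, 1.652, 0.0, 1.368, -0.083], 'joint_velocities': [0.001, -0.001, 0.001, 0.001, 0.0, 0.0], 'joint_efforts': [0.002, -42.361, -36.545, 0.0, 0.007, -0.0], 'tool_pos': [0.157, -0.63, 0.252], 'eef_rot': [-3.116, -0.383, 0.0], 'contact_force': [0.259, 0.619, 1.617], 'wrist_torque': [0.048, -0.009, -0.001], 'grasp_force': 0.0, 'gripper_width': 0.086}
scene 605.9602643433703 605.9602643433703 321.45340622136143 232.57078634589905 [[-0.6181, 0.6626, -0.423, 1.0602], [0.786, 0.5273, -0.3226, 0.4176], [0.0093, -0.5319, -0.8468, 1.1046], [0.0, 0.0, 0.0, 1.0]]
top 467.2293996796234 467.2293996796234 317.28566012230374 237.96306910264988 [[0.1277, -0.9641, 0.2329, 0.3867], [-0.9918, -0.1235, 0.0328, 0.0085], [-0.0028, -0.2352, -0.972, 0.9259], [0.0, 0.0, 0.0, 1.0]]
```

View pics/top0.png

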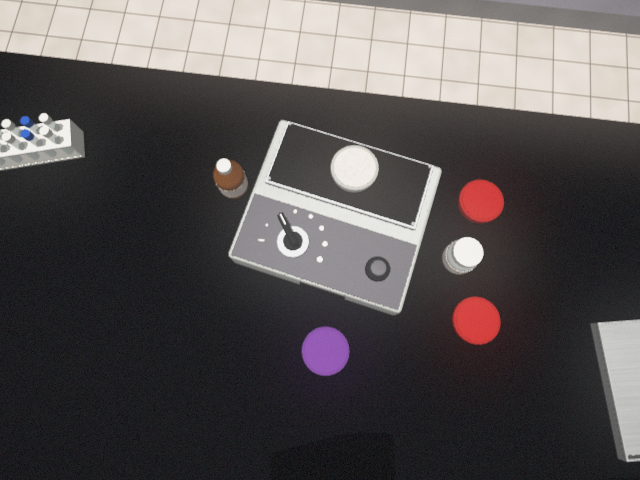

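View pics/scene0.png

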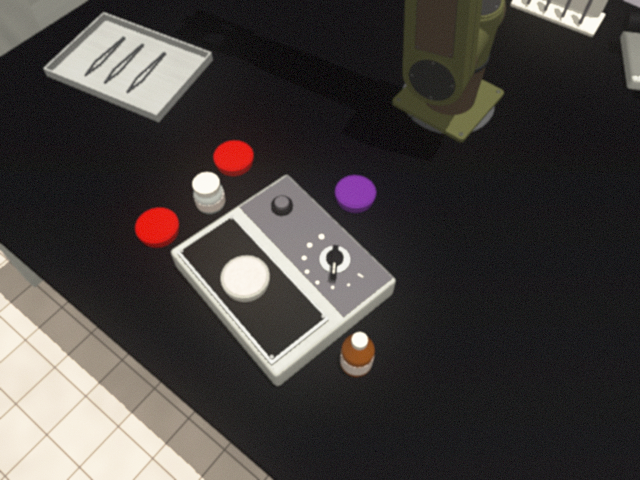

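The lever hub is at about (293,241) in the top view, with the bar mark at (262,240). Dots are at (267,225), (295,211), (311,216), (322,228), (325,244) and (320,259), and the lever covers dot 2, so it starts in click 2. The start button is at (377,267) in top and (282,204) in scene.

```bash
cat > h.py <<'E'
from bench import *
import cv2,numpy as np
def ray(s,p):
    E=s["extrinsics"];d=E[:3,:3]@np.array([(p[0]-s["cx"])/s["fx"],(p[1]-s["cy"])/s["fy"],1]);return E[:3,3],d
def onz(s,p,z):
    o,d=ray(s,p);return o+d*(z-o[2])/d[2]
def tri(a,p,b,q):
    o,d=ray(a,p);c,e=ray(b,q);t=np.linalg.lstsq(np.c_[d,-e],c-o,rcond=None)[0]
    x,y=o+d*t[0],c+e*t[1];return (x+y)/2,np.linalg.norm(x-y)
def blobs(s,lo,hi,roi,amin,amax,thr=None):
    g=cv2.cvtColor(s["img"],cv2.COLOR_BGR2GRAY);m=((g>=lo)&(g<=hi)).astype(np.uint8)
    k=np.zeros_like(m);x0,y0,x1,y1=roi;k[y0:y1,x0:x1]=m[y0:y1,x0:x1]
    n,_,st,c=cv2.connectedComponentsWithStats(k)
    return [(c[i],st[i,4],st[i,:4]) for i in range(1,n) if amin<=st[i,4]<=amax]
E
python3 - <<'E'
from h import *
t=snapshot("top");s=snapshot("scene")
for n,im,roi in(("top",t,(255,205,335,268)),("scene",s,(295,228,370,295))):
    print(n)
    for c,a,b in blobs(im,150,255,roi,3,900):
        print(c.round(1),a,b,onz(im,c,.07).round(4))
E
python3 - <<'E'
import cv2,numpy as np
a=cv2.imread("pics/top0.png")[195:290,235:415];b=cv2.imread("pics/scene0.png")[180:300,250:400]
o=np.vstack([cv2.resize(a,(720,380 if 0 else 380)),np.zeros((0,720,3),np.uint8)])
cv2.imwrite("pics/c1.png",np.hstack([cv2.resize(a,None,fx=2.4,fy=2.4)[:228],cv2.resize(b,None,fx=2.4,fy=2.4)[:228]]) if 0 else cv2.resize(a,None,fx=4,fy=4))
E
```

```text
top
[318.5 210. ] 370 [290 205  45  15] [0.6466 0.0422 0.07  ]
[294.6 211. ] 23 [292 209   6   5] [0.6389 0.0872 0.07  ]
[282.5 219. ] 26 [280 214   6  11] [0.6202 0.1078 0.07  ]
[266.3 224.5] 14 [265 223   4   4] [0.6055 0.1368 0.07  ]
[292.5 242.6] 522 [276 225  33  33] [0.5769 0.0825 0.07  ]
[320.6 227.6] 35 [318 225   6   7] [0.6126 0.0337 0.07  ]
[260.6 239.6] 27 [257 238   8   4] [0.5751 0.1428 0.07  ]
[324.1 243.3] 41 [321 240   7   7] [0.5832 0.0234 0.07  ]
[319.  258.9] 49 [316 255   7   9] [0.5524 0.0292 0.07  ]
[260.6 265.5] 41 [255 262  16   6] [0.5261 0.1351 0.07  ]
scene
[343.2 230. ] 4 [342 229   3   3] [0.5111 0.0541 0.07  ]
[321.  236.1] 44 [318 233   7   7] [0.5504 0.0279 0.07  ]
[309.  244.7] 40 [306 242   7   7] [0.5812 0.0216 0.07  ]
[324.6 257.7] 197 [319 245  14  27] [0.5854 0.0643 0.07  ]
[343.8 259.7] 217 [337 246  14  27] [0.5655 0.0966 0.07  ]
[303.9 257.4] 36 [301 255   7   6] [0.6102 0.032  0.07  ]
[333.6 267.4] 28 [332 263   4  10] [0.5916 0.0915 0.07  ]
[304.9 282.7] 416 [295 265  28  30] [0.6523 0.0686 0.07  ]
[360. 275.] 29 [357 272   7   7] [0.5731 0.1416 0.07  ]
[316.8 282.1] 28 [314 280   6   6] [0.6371 0.0857 0.07  ]
[348.2 284.3] 18 [346 282   5   5] [0.6034 0.1357 0.07  ]
[332.1 286.9] 22 [330 285   5   5] [0.627  0.1151 0.07  ]
```

View pics/c1.png

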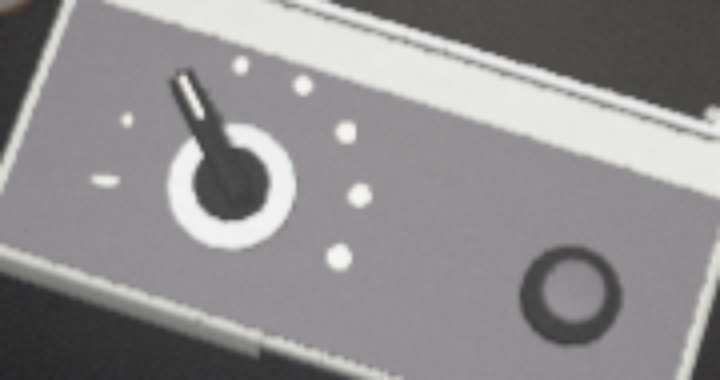

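The enlarged view confirms the lever at dot 2, with the button cap at about (378,267) in top. Next I'll fit the axis and yaw to the marks.

```bash
cat > fit.py <<'E'
from h import *
T={0:(.5751,.1428),1:(.6055,.1368),3:(.6389,.0872),5:(.6126,.0337),6:(.5832,.0234),7:(.5524,.0292)}
S={0:(.5731,.1416),1:(.6034,.1357),2:(.627,.1151),3:(.6371,.0857),5:(.6102,.032),6:(.5812,.0216),7:(.5504,.0279)}
def fit(D):
    k=list(D);P=np.array([D[i] for i in k]);P=P[:,0]+1j*P[:,1]
    a=np.radians(105-30*np.array(k));M=.06*np.exp(1j*a)
    A=np.c_[np.ones(len(k)),M];c=np.linalg.lstsq(A,P,rcond=None)[0];return c,abs(P-A@c).max()
r=[fit(T),fit(S)]
C=(r[0][0][0]+r[1][0][0])/2;yaw=np.angle(r[0][0][1]+r[1][0][1])
if __name__=="__main__":
    for c,e in r: print(c[0],abs(c[1]),np.degrees(np.angle(c[1])),e)
    print("axis",C,np.degrees(yaw))
    print("button pred",C-165e-3j*np.exp(1j*yaw))
    t=snapshot("top");s=snapshot("scene")
    print(tri(t,(378,266.8),s,(282.5,203)))
    for z in(.08,.09,.1):print(z,onz(t,(378,266.8),z),onz(s,(282.5,203),z))
E
python3 fit.py
python3 -c "
import cv2
a=cv2.imread('pics/scene0.png')[180:240,250:320];cv2.imwrite('pics/c2.png',cv2.resize(a,None,fx=6,fy=6))"
```

```text
(0.5790949747949232+0.08312884240040305j) 0.9981117805847698 -11.12433800448967 0.00036286526823878684
(0.5770183221343654+0.08173249819423326j) 1.001170796748271 -11.20317906118725 0.00029814199026918634
axis (0.5780566484646443+0.08243067029731815j) -11.163818848500583
button pred (0.5461101967699258-0.07944713616211291j)
(array([ 0.54686658, -0.07771956,  0.08853439]), np.float64(0.004033301685885268))
0.08 [ 0.54952875 -0.0803967   0.08      ] [ 0.54178488 -0.07994481  0.08      ]
0.09 [ 0.54760355 -0.07934551  0.09      ] [ 0.54684443 -0.07508867  0.09      ]
0.1 [ 0.54567834 -0.07829432  0.1       ] [ 0.55190398 -0.07023254  0.1       ]
```

View pics/c2.png

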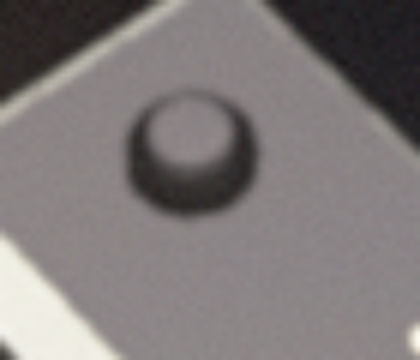

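```bash
cat > go.py <<'E'
from fit import *
from scipy.spatial.transform import Rotation as R
def show(w,yawdeg,z,cmd=None):
    "dp(cm)/spin from measured pose to world w(complex), tool-x yaw, z"
    o=get_obs();M=R.from_rotvec(o["eef_rot"]).as_matrix();y0=np.degrees(np.arctan2(M[1,0],M[0,0]))
    d=M.T@(np.array([w.real,w.imag,z])-o["tool_pos"])*100
    print("dp",d.round(2).tolist(),"spin",round((y0-yawdeg+180)%360-180,1),"now",np.round(o["tool_pos"],4),round(y0,1),"F",np.round(o["contact_force"],1))
def lev(deg,x,y): return C+(x+1j*y)*np.exp(1j*(yaw+np.radians(deg)))  # deg: lever angle CCW from shaker x
Y=np.degrees(yaw)
E
python3 -c "
from go import *
w=lev(45,.037,.036);print(w);show(w,Y+135,.20)"
```

```text
(0.5887445408072413+0.132935808226771j)
dp [60.34, -63.6, 5.34] spin -109.8 now [ 0.1575 -0.6304  0.2529] 14.0 F [ 0.3 -0.2  0. ]
```

```bash
python3 -m pendant '{"dp":[[2,-2,0],[6,-6,0],[10,-10,0],[14,-14.5,0],[18,-19,0],[22,-23,0],[25,-26,0],[26,-27,0]],"spin":[-5,-14,-23,-32,-41,-50,-58,-60]}' 0 40; python3 -c "
from go import *
w=lev(45,.037,.036);show(w,Y+135,.20)"
```

```text
clock: 1.3
tool_pos: [0.3451, -0.304, 0.2535]
eef_rot: [2.505, 1.895, 0.0]
contact_force: [0.9, 0.4, 0.1]
gripper_width: 0.0
grasp_force: 0.0
dp [48.67, 11.57, 5.34] spin -49.6 now [ 0.3451 -0.304   0.2535] 74.2 F [0.9 0.4 0.1]
```

```bash
python3 -m pendant '{"dp":[[3,1,0],[9,2,0],[15,3.5,0],[21,5,0],[27,6.4,1],[32,7.6,1],[36,8.6,1],[37,8.8,1]],"spin":[-5,-13,-21,-29,-37,-44,-49,-49.6]}' && python3 -m pendant '{"dp":[[0,0,0],[0,0,0]],"spin":[0,0]}'; python3 -c "
from go import *
w=lev(45,.037,.036);show(w,Y+135,.20)"
```

```text
clock: 2.3
tool_pos: [0.5317, 0.0269, 0.2431]
eef_rot: [-1.482, -2.77, 0.001]
contact_force: [0.3, 0.8, 0.5]
gripper_width: -0.0
grasp_force: 0.0
clock: 2.55
tool_pos: [0.5304, 0.0246, 0.2432]
eef_rot: [-1.487, -2.767, 0.001]
contact_force: [-0.4, -0.2, -0.4]
gripper_width: 0.0002
grasp_force: 0.0
dp [5.82, 10.85, 4.32] spin -0.3 now [0.5304 0.0246 0.2432] 123.5 F [-0.4 -0.2 -0.4]
```

```bash
python3 -m pendant '{"dp":[[1.5,3,1],[3,6,2],[5,9,3.5],[5.8,10.8,4.3],[5.8,10.8,4.3],[5.8,10.8,4.3]],"spin":[0,0,0,0,0,0]}'; python3 -c "
from go import *
w=lev(45,.037,.036);show(w,Y+135,.110)
s=snapshot('scene');cv2.imwrite('pics/d1.png',np.hstack([cv2.resize(s['img'][140:320,230:410],(400,400)),cv2.resize(snapshot('top')['img'][160:300,220:360],(400,400))]))"
```

```text
clock: 3.3
tool_pos: [0.5886, 0.1329, 0.2008]
eef_rot: [1.485, 2.768, -0.0]
contact_force: [-0.3, -0.1, -0.9]
gripper_width: 0.0001
grasp_force: 0.0
dp [0.0, 0.01, 9.08] spin -0.3 now [0.5886 0.1329 0.2008] 123.6 F [-0.3 -0.1 -0.9]
```

View pics/d1.png

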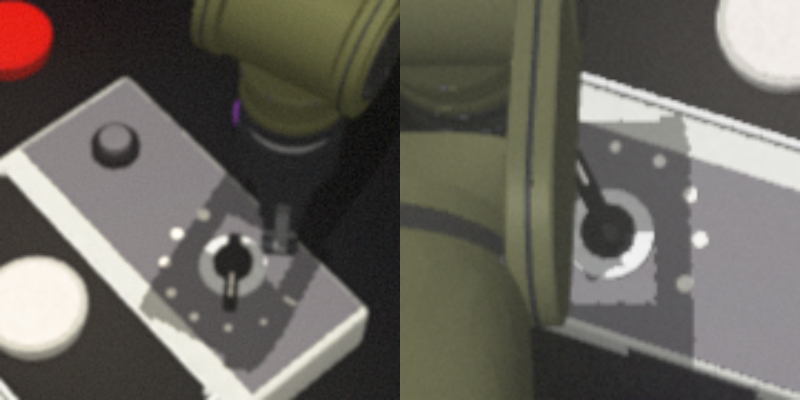

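The closed fingers hang above the deck, left (counter-clockwise side) of the lever, which is at crop (232,270) in scene. Descending.

```bash
python3 -m pendant '{"dp":[[0,0,2],[0,0,4],[0,0,6],[0,0,8],[0,0,9],[0,0,9.1],[0,0,9.1]],"spin":[0,0,0,0,0,0,0]}'; python3 -c "
from go import *
w=lev(45,.037,.036);show(w,Y+135,.110)
for t in(45,35,25,15): show(lev(t,.037,.0175),Y+t+90,.11)"
```

```text
clock: 4.28
tool_pos: [0.5891, 0.1341, 0.11]
eef_rot: [1.483, 2.768, 0.001]
contact_force: [0.4, 0.4, 0.6]
gripper_width: -0.0003
grasp_force: 0.0
dp [-0.07, -0.09, -0.0] spin -0.2 now [0.5891 0.1341 0.11  ] 123.6 F [0.4 0.4 0.6]
dp [-1.92, -0.09, 0.0] spin -0.2 now [0.5891 0.1341 0.11  ] 123.6 F [0.4 0.4 0.6]
dp [-2.59, 0.16, 0.0] spin 9.8 now [0.5891 0.1341 0.11  ] 123.6 F [0.4 0.4 0.6]
dp [-3.29, 0.29, 0.0] spin 19.8 now [0.5891 0.1341 0.11  ] 123.6 F [0.4 0.4 0.6]
dp [-4.01, 0.3, 0.0] spin 29.8 now [0.5891 0.1341 0.11  ] 123.6 F [0.4 0.4 0.6]
```

```bash
python3 -m pendant '{"dp":[[-1,0,0],[-1.9,0,0],[-2.2,0.1,0],[-2.6,0.15,0],[-2.9,0.25,0],[-3.3,0.3,0],[-3.6,0.3,0],[-3.6,0.3,0]],"spin":[0,0,5,10,15,20,25,25]}'; python3 -c "
from go import *
s=snapshot('scene');cv2.imwrite('pics/d2.png',cv2.resize(s['img'][210:310,270:390],None,fx=4,fy=4))
for t in(20,10,0,-10,-15,-20,-25,-30,-35,-40,-45): show(lev(t,.037,.0175),Y+t+90,.11)"
```

```text
clock: 5.28
tool_pos: [0.6116, 0.105, 0.1097]
eef_rot: [2.047, 2.382, 0.001]
contact_force: [0.3, 0.3, 1.4]
gripper_width: -0.0003
grasp_force: 0.0
dp [0.02, 0.06, -0.04] spin -0.2 now [0.6114 0.1052 0.1096] 98.7 F [-0.6 -0.1  0.2]
dp [-0.65, 0.31, -0.04] spin 9.8 now [0.6114 0.1052 0.1096] 98.7 F [-0.6 -0.1  0.2]
dp [-1.35, 0.44, -0.04] spin 19.8 now [0.6114 0.1052 0.1096] 98.7 F [-0.6 -0.1  0.2]
dp [-2.07, 0.44, -0.04] spin 29.8 now [0.6114 0.1052 0.1096] 98.7 F [-0.6 -0.1  0.2]
dp [-2.42, 0.4, -0.04] spin 34.8 now [0.6114 0.1052 0.1096] 98.7 F [-0.6 -0.1  0.2]
dp [-2.77, 0.32, -0.04] spin 39.8 now [0.6114 0.1052 0.1096] 98.7 F [-0.6 -0.1  0.2]
dp [-3.11, 0.22, -0.04] spin 44.8 now [0.6114 0.1052 0.1096] 98.7 F [-0.6 -0.1  0.2]
dp [-3.44, 0.09, -0.04] spin 49.8 now [0.6114 0.1052 0.1096] 98.7 F [-0.6 -0.1  0.2]
dp [-3.76, -0.08, -0.04] spin 54.8 now [0.6114 0.1052 0.1096] 98.7 F [-0.6 -0.1  0.2]
dp [-4.06, -0.27, -0.04] spin 59.8 now [0.6114 0.1052 0.1096] 98.7 F [-0.6 -0.1  0.2]
dp [-4.35, -0.48, -0.04] spin 64.8 now [0.6114 0.1052 0.1096] 98.7 F [-0.6 -0.1  0.2]
```

View pics/d2.png

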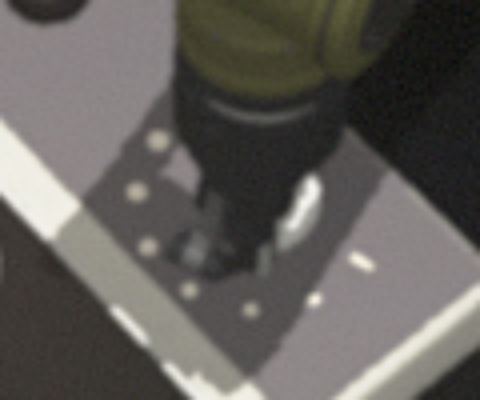

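The fingers sit by dot 3 at (190,290) with the lever hidden behind them, and the force is near zero. That fits the lever having snapped into click 3, so I'll carry on.

```bash
python3 -m pendant '{"dp":[[-0.3,0.15,0],[-0.65,0.3,0],[-1,0.4,0],[-1.35,0.45,0],[-1.7,0.45,0],[-2.05,0.45,0],[-2.4,0.4,0],[-2.4,0.4,0]],"spin":[5,10,15,20,25,30,35,35]}'; python3 -c "
from go import *
for t in(-20,-25,-30,-33,-36,-38,-40,-45): show(lev(t,.037,.0175),Y+t+90,.11)"
```

```text
clock: 6.32
tool_pos: [0.6187, 0.0823, 0.1095]
eef_rot: [2.668, 1.658, 0.0]
contact_force: [-0.6, -0.0, 0.3]
gripper_width: 0.0003
grasp_force: 0.0
dp [-0.35, 0.19, -0.05] spin 4.9 now [0.6187 0.0823 0.1095] 63.7 F [-0.6 -0.   0.3]
dp [-0.69, 0.3, -0.05] spin 9.9 now [0.6187 0.0823 0.1095] 63.7 F [-0.6 -0.   0.3]
dp [-1.04, 0.38, -0.05] spin 14.9 now [0.6187 0.0823 0.1095] 63.7 F [-0.6 -0.   0.3]
dp [-1.25, 0.41, -0.05] spin 17.9 now [0.6187 0.0823 0.1095] 63.7 F [-0.6 -0.   0.3]
dp [-1.47, 0.43, -0.05] spin 20.9 now [0.6187 0.0823 0.1095] 63.7 F [-0.6 -0.   0.3]
dp [-1.61, 0.44, -0.05] spin 22.9 now [0.6187 0.0823 0.1095] 63.7 F [-0.6 -0.   0.3]
dp [-1.75, 0.45, -0.05] spin 24.9 now [0.6187 0.0823 0.1095] 63.7 F [-0.6 -0.   0.3]
dp [-2.11, 0.43, -0.05] spin 29.9 now [0.6187 0.0823 0.1095] 63.7 F [-0.6 -0.   0.3]
```

```bash
python3 -m pendant '{"dp":[[-0.35,0.2,0],[-0.55,0.25,0],[-0.7,0.3,0],[-0.7,0.3,0]],"spin":[5,8,10,10]}';  python3 -m pendant '{"dp":[[-0.2,0.1,0],[-0.4,0.15,0],[-0.65,0.25,0],[-0.9,0.3,0],[-0.9,0.3,0],[-0.9,0.3,0]],"spin":[3,6,9,12,12,12]}'; python3 -c "
from go import *
for t in(-38,): show(lev(t,.037,.0175),Y+t+90,.11)"
```

```text
clock: 6.82
tool_pos: [0.6181, 0.0752, 0.1094]
eef_rot: [-2.803, -1.419, -0.0]
contact_force: [1.4, 2.9, 0.2]
gripper_width: -0.0002
grasp_force: 1.2
clock: 7.58
tool_pos: [0.6152, 0.0657, 0.1093]
eef_rot: [2.936, 1.118, -0.0]
contact_force: [0.2, -0.1, 0.8]
gripper_width: -0.0003
grasp_force: 0.0
dp [0.03, 0.01, -0.07] spin 0.9 now [0.6152 0.0657 0.1093] 41.7 F [ 0.2 -0.1  0.8]
```

I felt 3 N before half-way and none after it, so the lever has snapped into the next click. Now backing off, raising and looking.

```bash
python3 -m pendant '{"dp":[[0.7,0,0],[1.5,0,0],[1.5,0,-2],[1.5,0,-6],[1.5,0,-10],[1.5,0,-10],[-2,8,-10],[-2,8,-10]],"spin":[0,0,0,0,0,0,0,0]}'; python3 -c "
from go import *
b=C-.165j*np.exp(1j*yaw);show(b,Y+45,.15);print(b)
s=snapshot('scene');t=snapshot('top');cv2.imwrite('pics/d3.png',np.hstack([cv2.resize(s['img'][180:300,260:380],(400,400)),cv2.resize(t['img'][190:310,260:380],(400,400))]))"
```

```text
clock: 8.57
tool_pos: [0.6537, -0.0092, 0.2096]
eef_rot: [2.937, 1.114, -0.0]
contact_force: [0.0, 0.6, 0.1]
gripper_width: 0.0001
grasp_force: 0.0
dp [-12.71, -1.88, 5.96] spin 7.7 now [ 0.6537 -0.0092  0.2096] 41.6 F [0.  0.6 0.1]
(0.5461101967699258-0.07944713616211291j)
```

View pics/d3.png

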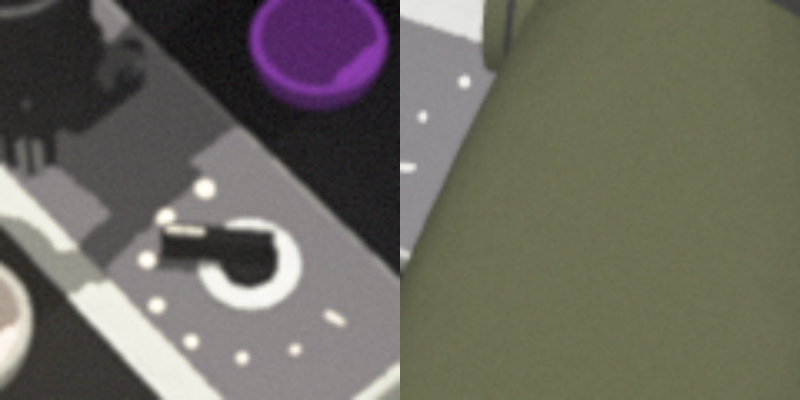

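The lever tip is at crop (162,232), beside dot 5 at (147,258) before allowing for its height. I'll check that by casting the ray at the height of its top.

```bash
python3 -c "
from go import *
s=snapshot('scene')
for p in((308.6,249),(309,250.5)):
    v=onz(s,p,.108);v=v[0]+1j*v[1]-C;print(abs(v),np.degrees(np.angle(v)-yaw))
v=lev(-45,.052,0);print('lever ok -45; click6 -75')"
python3 -m pendant '{"dp":[[-4,-0.6,0],[-8,-1.2,0],[-12,-1.8,0],[-12.7,-1.9,2],[-12.7,-1.9,5],[-12.7,-1.9,6],[-12.7,-1.9,6],[-12.7,-1.9,6]],"spin":[0,0,0,0,0,0,0,0]}'
python3 -c "
from go import *
b=C-.165j*np.exp(1j*yaw);show(b,Y+52,.11)"
```

```text
0.049898977633519866 -43.741539013313236
0.049030707154564715 -39.91944526126803
lever ok -45; click6 -75
clock: 9.72
tool_pos: [0.5467, -0.0771, 0.1503]
eef_rot: [2.936, 1.117, 0.002]
contact_force: [0.3, 0.0, 0.8]
gripper_width: -0.0
grasp_force: 0.0
dp [-0.21, 0.13, 4.03] spin 0.8 now [ 0.5467 -0.0771  0.1503] 41.7 F [0.3 0.  0.8]
```

Click 5 is confirmed at -43.7°, against -45° nominal. Pressing the button now.

```bash
python3 -m pendant '{"dp":[[-0.2,0.1,1],[-0.2,0.1,2],[-0.2,0.1,3],[-0.2,0.1,3.4],[-0.2,0.1,3.6],[-0.2,0.1,3.6]],"spin":[0,0,0,0,0,0]}'
python3 -m pendant '{"dp":[[0,0,0.2],[0,0,0.4],[0,0,0.4]],"spin":[0,0,0]}'
python3 -m pendant '{"dp":[[0,0,0.2],[0,0,0.4],[0,0,0.4]],"spin":[0,0,0]}'
```

```text
clock: 10.48
tool_pos: [0.5451, -0.0795, 0.1135]
eef_rot: [2.937, 1.116, 0.0]
contact_force: [-1.4, 0.4, 1.6]
gripper_width: -0.0002
grasp_force: 0.8
clock: 10.85
tool_pos: [0.5455, -0.0795, 0.1098]
eef_rot: [2.936, 1.116, 0.002]
contact_force: [-0.2, 0.3, 4.2]
gripper_width: 0.0003
grasp_force: 1.9
clock: 11.22
tool_pos: [0.5456, -0.0796, 0.1078]
eef_rot: [2.936, 1.116, 0.0]
contact_force: [-6.2, 1.1, 15.2]
gripper_width: -0.0003
grasp_force: 7.8
```

The button bottomed: at least 5.7 mm of travel, with the force rising to 15 N. Raising now.

```bash
python3 -m pendant '{"dp":[[0,0,-1],[0,0,-3],[0,0,-7],[0,0,-11],[-4,0,-13],[-8,0,-13],[-8,0,-13],[-8,0,-13]],"spin":[0,0,0,0,0,0,0,0]}'; python3 -c "
from go import *
s=snapshot('scene');cv2.imwrite('pics/d4.png',s['img'])"
```

```text
clock: 12.22
tool_pos: [0.4853, -0.1325, 0.2355]
eef_rot: [-2.937, -1.116, -0.001]
contact_force: [-0.5, -0.2, -0.1]
gripper_width: 0.0002
grasp_force: 0.0
```

View pics/d4.png

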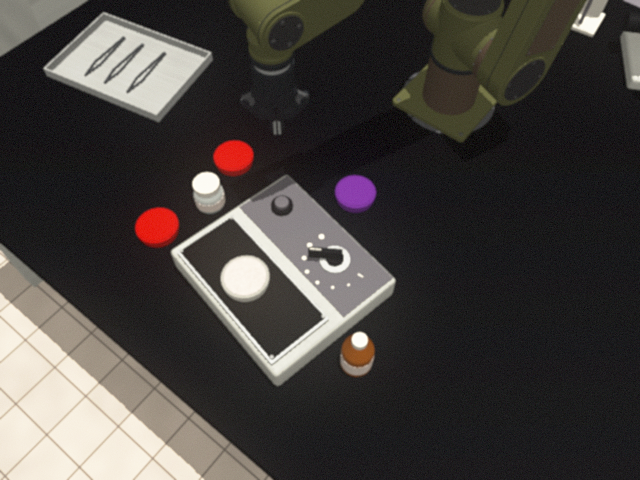

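The lever stands at dot 5 (tip 308,249) and the button at (282,204) is back up. The bottle, jar and dish are unmoved and the robot is clear, so I'm handing in.

```bash
python3 -c "
from bench import *
print(job_done())"
```

```text
the job is handed in; nothing more can be done
None
```

I pushed the lever from click 2 to click 5, pressed the start button to its stop and let it spring back, left the bottle, jar and dish where they stood, and handed the job in; no verdict came back.

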